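# Start the flange nut on the bare clamp stud

## Task

Start the loose flange nut on the bare stud of the clamping fixture: set it flange down over the stud's nose and, if it sits up on the thread ends, turn it back (anticlockwise seen from above, up to about a quarter turn) with a loose hold until the thread drops in, and stop there. Leave it sitting level and let go. Leave the smaller plain hex nut where it lies.

Things in the scene. Friction and masses are not known exactly. Their poses are not given: they have to be found in the camera images.
- flange_nut: Loose bright steel nut, 0.3 kg, 32 mm high: hexagon 46 mm across flats on a round flange 58 mm wide, 7 mm thick. Origin: centre of underside, z up; x is square to a pair of flats. In the foot of its 33 mm bore four lugs, 4 mm wide, 8 high, 25 mm between facing ones, on its +-x, +-y. Opened to 49 mm round the hexagon, fingers still turn it (lag to 10 deg) and it drops by its weight.
- fixture: Fixed dark steel plate 12 mm thick, z up, with two studs. Origin: underside, below the bare stud. Plate: x +-55 mm, y 60 to -190. The stud at y -130 has its nut tight on a strap (leave it). On the bare stud, angles from each of +-x, +-y: gap to 14 deg either side; anticlockwise, a stop 14 to 30, 8 mm above the ledge; flat ledge to 74. Nut 50 deg anticlockwise of it sits mid-ledge.
- stud (a point): On the bare stud's axis, axes as the fixture's, 53 mm above the bench: level of the four ledges (thread ends) where an undropped nut's underside rests. Gap floor 8 mm lower: nut drops there when its x axis is within 5 deg of +-x or +-y. The stop blocks clockwise turning. Stud 30 mm wide; nose 21 mm, top 80 mm above bench, last 12 mm tapering to 8 mm. Nut has 1.5 mm play.
- plain_nut: Loose smaller dark plain hex nut without flange, 36 mm across flats, 22 mm high, 21 mm bore, flat on the bench. Origin: centre of its underside. Not part of the job: leave it where it lies.
There are look-alikes about, which are no part of the job. Of the things shaped like the flange_nut, the steel one is meant.

How it is judged:
On the way:
1. the flange nut has been brought over the bare stud's nose, upright, its thread not yet in (horizontal distance between flange_nut and stud below 0.012 m and z of flange_nut in the frame of stud between -0.003 and 0.025 m and angle between flange_nut's own z axis and vertical below 0.26 rad), for 0.2 s.
At the end, for the whole second after the job is handed in: the flange nut is round the bare stud (within 10 mm of its axis), level within 10 degrees, dropped in by at least 5 of the 8 mm below the tops of the thread ends, released and at rest (horizontal distance between flange_nut and stud below 0.01 m and z of flange_nut in the frame of stud below -0.005 m and angle between flange_nut's own z axis and vertical below 0.17 rad and z of flange_nut in the frame of fixture above 0.035 m and linear speed of flange_nut below 0.02 m/s); the robot touches nothing.
It fails at once if the plain nut was moved by more than 30 mm (distance of plain_nut from where it was at the start of the episode above 0.03 m).
It also fails if it takes over 42 s, if anything falls off the work surface, if the arm or the gripper's body presses on something with over 40 N, if the wrist force passes 120 N, or if a joint passes its speed limit or range.

## Robot

A 6-joint arm with a two-finger parallel gripper is mounted at the origin on the work surface. World frame = base frame: x ahead of the robot, y to its left, z up, the work surface at z = 0. Lengths are in m, angles in rad, forces in N, time in s.
With the tool pointing down it reaches from about 0.35 to 0.95 m from the base axis. Payload 17.4 kg.
Tool frame: the origin (TCP) lies on the centre line of the jaws, within the pads' length; the fingertips stand 14 mm ahead of it and the grasp point (between the pads) lies 5 mm behind it; z points along the fingers, y is the line along which they close (so a half turn about z gives the same grasp; the last joint's range is limited). The gripper opens to 93 mm and grips with 3 to 60 N. Pads are 15 mm wide; open, the fingers measure 128 mm over their backs; the gripper's body (75 mm by 188 mm) begins 65 mm behind the grasp point.
Start: joints at [1.243, 0.116, 1.442, -0, 1.584, -0.038], TCP at [0.193, 0.647, 0.233] pointing down, gripper open.
Joint ranges: [-2.83, 2.83], [-0.83, 2.19], [0.07, 2.5], [-1.14, 4.28], [0.01, 3], [-2.97, 2.97]. Speed limits (rad/s): [1.89, 1.89, 2.22, 3.14, 3.14, 3.14].

## Interface

Orientations are given as a unit quaternion [w, x, y, z].
In Python, from rig import ctrl, eyes, spotter gives the robot as it stands.
- The arm moves only by the shell command python3 -m handwheel 'ROWS' [FORCE]. ROWS is JSON, a list of rows, each an object with "claw": the opening, from -1 (shut) to 1 (fully open); "dp": the shift along the world's x, y, z in cm, a list of three; "rot": the turn, a rotation vector about the world's x, y, z in degrees, a list of three. A call has 1 to 12 rows; each row is the pose to reach, as a shift and turn from the pose commanded when the call began; what a row does not reach only later rows make up. A row lasts 1/12 s, in which the tool goes at most 41.7 mm and 7.16 degrees, less where a joint would pass 70% of its speed; a pose out of reach is approached as far as the arm can. A call with a gripper value outside its range is refused whole. The fingers move at their own pace and stop on an object; FORCE is the grip in N (left out, the last holds). Time passes only in rows, so rows that repeat a pose let the fingers close. It gives the time, the measured TCP pose, the force, the opening and the grip force at its end, in the units of the state.
- ctrl.sense(): the state, without advancing time (a new reading comes with each control period).
- eyes.get_image(name): name is "scene" or "top" or "wrist"; returns (picture, depth): 480x640x3 uint8, red, green, blue; 480x640 float32, m along the optical axis (not along the pixel's ray), 0 where there is no reading.
- eyes.camera_params(name): a dict with "fx", "fy", "cx", "cy" (pixels), "dist" ([k1, k2, p1, p2, k3] as OpenCV has them; the pictures are not rectified), "extrinsics" (4x4, takes a point from camera to world coordinates); the wrist camera has in their place "T_tool_cam" (4x4, takes a point from camera to tool coordinates, whose origin is the TCP and whose axes are the flange's). Camera axes: x right, y down, z forward; pixel columns grow to the right and rows downward; lengths in m; the calibration is good to about 2 mm. A picture is of the moment at which its call begins: read the wrist's pose just before it. camera_params takes no time and is no camera call.
- ctrl.job_done(): hands the job in; it is judged then, once.
Trained networks look in the newest picture that a camera, given by its name, has taken for a name from the list of things; names that differ only in an ending like _2 or _b are one class to them, and where a whole thing is asked for, a point or a joint stands for the part that bears it (a point fixed in the world has none). Each returns a list of dicts, best first, with "confidence" (0 to 1); they miss things now and then, are a little off and sometimes report something else, mostly with a low value. They report only what shows in the picture. A call takes as long as a camera call. They do not tell look-alikes from the thing itself.
- spotter.boxes_of(name, camera): "xy" ([column, row] in pixels, amid what is visible of it).
The state is a dict: "time": time; "joint_pos": joint angles; "joint_vel": joint speeds; "tau": joint torques, N m; "eef_pos": TCP position; "ee_rot": TCP orientation; "force": force on the tool from outside, world axes, zero at the start; "torque": the same for the moment, N m; "width": finger opening in m; "finger_force": force on a finger pad.
Only numpy, scipy, OpenCV 4.12 (cv2) and the standard library are available. Lean on these libraries where they do the work, as an engineer would, in place of code of your own. Each camera call takes 0.05 s, during which the arm holds its last target. There are 200 camera calls.

## Working session

There is one attempt and no reset: what is moved stays moved. The work goes in short steps, Python scripts to look and compute and a shell command to move; the robot and the scene stay as the last step left them, time stands still between calls to the robot, and variables do not carry over. Pictures are saved under pics/ and viewed, at most 10 in all, crops included, and the job is handed in when it is done.

```bash
mkdir -p pics
cat > h.py <<'E'
import numpy as np, cv2
from rig import ctrl, eyes, spotter
from scipy.spatial.transform import Rotation as R
def T_of(name,s=None):
    p=eyes.camera_params(name)
    if name!="wrist": return p,np.array(p["extrinsics"])
    s=s or ctrl.sense(); T=np.eye(4); q=s["ee_rot"]
    T[:3,:3]=R.from_quat([q[1],q[2],q[3],q[0]]).as_matrix(); T[:3,3]=s["eef_pos"]
    return p,T@np.array(p["T_tool_cam"])
def rays(p,uv):
    K=np.array([[p["fx"],0,p["cx"]],[0,p["fy"],p["cy"]],[0,0,1.]])
    return cv2.undistortPoints(np.float64(uv).reshape(-1,1,2),K,np.array(p["dist"])).reshape(-1,2)
def onplane(pT,uv,z):
    p,T=pT; r=rays(p,uv); d=np.c_[r,np.ones(len(r))]@T[:3,:3].T; o=T[:3,3]
    return o+d*((z-o[2])/d[:,2])[:,None]
def cloud(pT,depth,uv):
    p,T=pT; r=rays(p,uv); uv=np.int32(np.round(uv)); z=depth[uv[:,1],uv[:,0]]
    return (np.c_[r,np.ones(len(r))]*z[:,None])@T[:3,:3].T+T[:3,3]
def proj(pT,X):
    p,T=pT; K=np.array([[p["fx"],0,p["cx"]],[0,p["fy"],p["cy"]],[0,0,1.]]); Ti=np.linalg.inv(T)
    return cv2.projectPoints(np.float64(X).reshape(-1,1,3),cv2.Rodrigues(Ti[:3,:3])[0],Ti[:3,3],K,np.array(p["dist"]))[0].reshape(-1,2)
E
python3 - <<'E'
from h import *
for c in ("top","scene"):
    im,d=eyes.get_image(c); cv2.imwrite(f"pics/{c}0.png",im[:,:,::-1]); np.savez(f"{c}0.npz",im=im,d=d)
    pT=T_of(c)
    for n in ("flange_nut","plain_nut","fixture"):
        for b in spotter.boxes_of(n,c):
            uv=np.array([b["xy"]]); print(c,n,np.round(b["xy"]),round(b["confidence"],2),np.round(cloud(pT,d,uv)[0],3))
print(ctrl.sense()["time"])
E
```

```text
top flange_nut [337. 188.] 0.86 [0.399 0.014 0.83 ]
top flange_nut [312. 255.] 0.82 [0.52  0.019 0.032]
top flange_nut [254. 189.] 0.8 [0.615 0.103 0.01 ]
top flange_nut [192. 172.] 0.74 [0.639 0.195 0.001]
top flange_nut [257. 278.] 0.66 [0.487 0.092 0.032]
top plain_nut [519. 280.] 0.27 [ 0.498 -0.267  0.01 ]
top fixture [518. 280.] 0.61 [ 0.497 -0.264  0.012]
scene flange_nut [366. 281.] 0.92 [ 0.612  0.092 -0.001]
scene flange_nut [433. 277.] 0.88 [0.63  0.197 0.003]
scene flange_nut [358. 225.] 0.82 [0.524 0.101 0.03 ]
scene flange_nut [315. 251.] 0.78 [0.56  0.02  0.032]
scene flange_nut [306. 306.] 0.69 [ 0.65  -0.013  0.032]
scene fixture [132. 259.] 0.91 [ 0.499 -0.271  0.013]
scene fixture [400. 196.] 0.28 [ 0.458  0.197 -0.002]
0.4
```

View pics/top0.png

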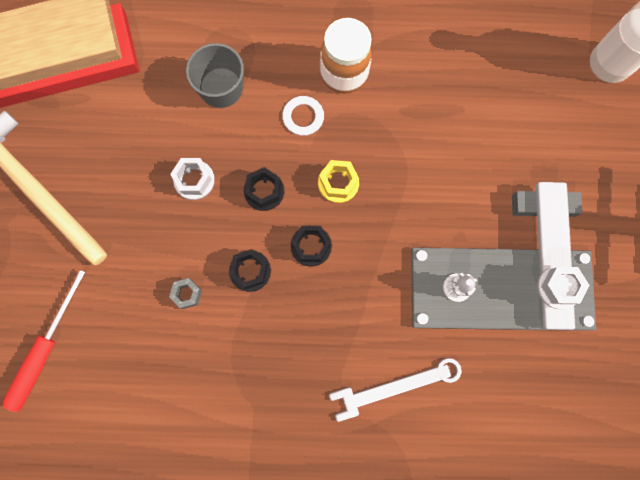

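View pics/scene0.png

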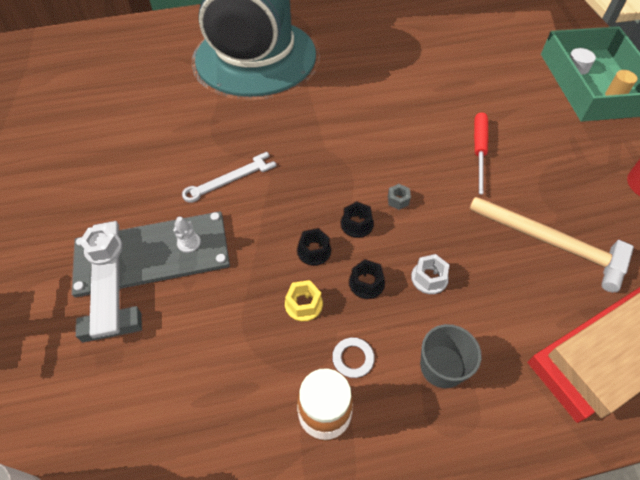

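Candidates (top view): bright steel flange nut (193,178), black ones (264,189), (311,245), (250,270), yellow one (339,180), the tight nut on the strap (565,286), the washer (303,115) and the plain nut (185,293). By the description it is (193,178), which is scene (431,273). The bare stud is at (460,287).

Run:
```python
from h import *
D=np.load("top0.npz"); im,d=D["im"],D["d"]; pT=T_of("top")
cv2.imwrite("pics/crop1.png",np.hstack([cv2.resize(im[143:213,158:228],(390,390),interpolation=cv2.INTER_CUBIC),cv2.resize(im[252:322,425:495],(390,390),interpolation=cv2.INTER_CUBIC)])[:,:,::-1])
print("toolcam",np.round(eyes.camera_params("wrist")["T_tool_cam"],3), {k:eyes.camera_params("wrist")[k] for k in("fx","cx","cy")})
print("topcam",np.round(pT[1][:3,3],3))
for c,(u0,v0,u1,v1) in dict(top=(405,240,602,336)).items():
    g=np.stack(np.meshgrid(np.arange(u0,u1),np.arange(v0,v1)),-1).reshape(-1,2)
    P=cloud(pT,d,g); ok=(d[g[:,1],g[:,0]]>0); P=P[ok]
    pl=P[(P[:,2]>0.008)&(P[:,2]<0.017)]
    print("plate",cv2.minAreaRect(np.float32(pl[:,:2]*1000)),np.median(pl[:,2]),len(pl))
    st=P[(P[:,2]>.03)&(P[:,1]>-.25)&(P[:,1]<-.1)]; print("stud",len(st),st.mean(0),st.max(0),st.min(0))
    s2=st[st[:,2]>.056]; print(len(s2),s2.mean(0) if len(s2) else 0)
for z in (.032,): print("nut top",onplane(pT,[[192,172]],z), "stud px",onplane(pT,[[463,283]],.08))
print(onplane(pT,[[422,256],[585,258],[588,322],[422,319]],.014))
print(ctrl.sense()["ee_rot"])
```

```text
toolcam [[-0.    -0.958 -0.287  0.08 ]
 [ 1.    -0.     0.    -0.   ]
 [-0.    -0.287  0.958 -0.151]
 [ 0.     0.     0.     1.   ]] {'fx': 356.4745359777281, 'cx': 322.57640314267167, 'cy': 238.5460188287876}
topcam [0.399 0.014 0.83 ]
plate ((485.50128173828125, -243.66873168945312), (110.8211669921875, 251.4672088623047), 0.5569317936897278) 0.012304694926428161 10807
stud 496 [ 0.48278259 -0.17423481  0.06082932] [ 0.49893347 -0.16337922  0.08344486] [ 0.47006665 -0.1924822   0.0300595 ]
284 [ 0.48357492 -0.1759868   0.07081552]
nut top [[0.63059792 0.1879203  0.032     ]] stud px [[ 0.48316986 -0.17116075  0.08      ]]
[[ 0.52618661 -0.13142846  0.014     ]
 [ 0.53005631 -0.35782367  0.014     ]
 [ 0.44227307 -0.35748817  0.014     ]
 [ 0.44031156 -0.13125768  0.014     ]]
[-1.73310933e-05  1.44409396e-01  9.89518022e-01 -9.55418958e-05]
```

View pics/crop1.png

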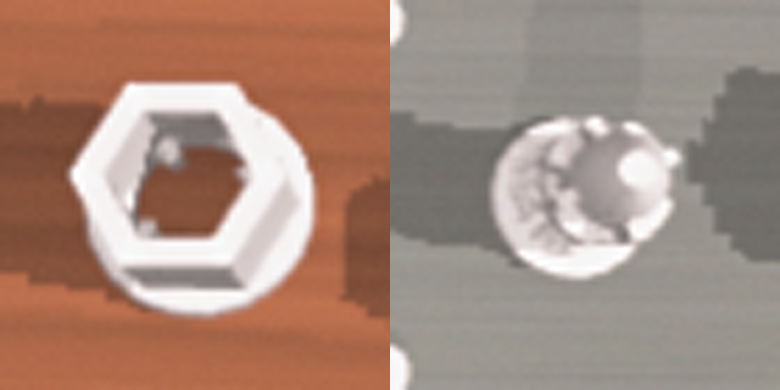

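The crop confirms a bright steel flange nut, hexagon centre at top-view px (191,174), with lugs visible in the bore. The right half shows the bare stud, its nose at about (469,283). Next I move the wrist camera over the nut.

```bash
python3 -m handwheel '[{"claw":1,"dp":[43.6,-45.7,-5],"rot":[0,0,-13]},{"claw":1,"dp":[43.6,-45.7,-5],"rot":[0,0,-13]},{"claw":1,"dp":[43.6,-45.7,-5],"rot":[0,0,-13]},{"claw":1,"dp":[43.6,-45.7,-5],"rot":[0,0,-13]},{"claw":1,"dp":[43.6,-45.7,-5],"rot":[0,0,-13]},{"claw":1,"dp":[43.6,-45.7,-5],"rot":[0,0,-13]},{"claw":1,"dp":[43.6,-45.7,-5],"rot":[0,0,-13]},{"claw":1,"dp":[43.6,-45.7,-5],"rot":[0,0,-13]},{"claw":1,"dp":[43.6,-45.7,-5],"rot":[0,0,-13]},{"claw":1,"dp":[43.6,-45.7,-5],"rot":[0,0,-13]},{"claw":1,"dp":[43.6,-45.7,-5],"rot":[0,0,-13]},{"claw":1,"dp":[43.6,-45.7,-5],"rot":[0,0,-13]}]'
```

```text
time: 1.4
eef_pos: [0.5381, 0.2844, 0.1933]
ee_rot: [0.0, 0.255, 0.967, 0.0]
force: [0.6, 1.2, -0.6]
width: 0.0927
finger_force: 0.0
```

```bash
python3 -m handwheel '[{"claw":1,"dp":[9.1,-9.4,-2.8],"rot":[0,0,0]},{"claw":1,"dp":[9.1,-9.4,-2.8],"rot":[0,0,0]},{"claw":1,"dp":[9.1,-9.4,-2.8],"rot":[0,0,0]},{"claw":1,"dp":[9.1,-9.4,-2.8],"rot":[0,0,0]},{"claw":1,"dp":[9.1,-9.4,-2.8],"rot":[0,0,0]},{"claw":1,"dp":[9.1,-9.4,-2.8],"rot":[0,0,0]}]'
python3 - <<'E'
from h import *
s=ctrl.sense(); im,d=eyes.get_image("wrist"); np.savez("w1.npz",im=im,d=d,s=np.array(s,dtype=object))
pT=T_of("wrist",s); print(s["time"],np.round(s["eef_pos"],4))
bs=spotter.boxes_of("flange_nut","wrist"); print([(np.round(b["xy"]),round(b["confidence"],2)) for b in bs])
# rectify onto plane z=.032 (top hex) and z=.008 (lug tops), 0.25 mm/px, 100mm square, x up, y left
out=[]
c=np.array([.629,.19])
for z in (.032,.008):
    n=400; v,u=np.mgrid[0:n,0:n]; X=np.stack([c[0]+(200-v)*.00025,c[1]+(200-u)*.00025,np.full((n,n),z)],-1)
    q=proj(pT,X).astype(np.float32).reshape(n,n,2)
    out.append(cv2.remap(im,q[:,:,0].copy(),q[:,:,1].copy(),cv2.INTER_CUBIC))
cv2.imwrite("pics/rect1.png",np.hstack(out)[:,:,::-1])
hs=cloud(pT,d,np.stack(np.meshgrid(np.arange(0,640),np.arange(0,480)),-1).reshape(-1,2))
hs=hs[np.linalg.norm(hs[:,:2]-c,axis=1)<.06]; t=hs[(hs[:,2]>.029)&(hs[:,2]<.036)]
print(len(t),t.mean(0),cv2.minEnclosingCircle(np.float32(t[:,:2]*1000)))
E
```

```text
time: 1.9
eef_pos: [0.6278, 0.1922, 0.1651]
ee_rot: [-0.0, 0.256, 0.967, 0.0]
force: [-0.1, -0.1, 0.3]
width: 0.0932
finger_force: 0.0
1.9 [0.6278 0.1922 0.1651]
[(array([147., 145.]), 0.97), (array([144., 315.]), 0.89), (array([101., 239.]), 0.75), (array([219., 260.]), 0.71), (array([316., 237.]), 0.56)]
1302 [0.62730287 0.18951664 0.03108917] ((628.0504760742188, 189.22235107421875), 26.341020584106445)
```

View pics/rect1.png

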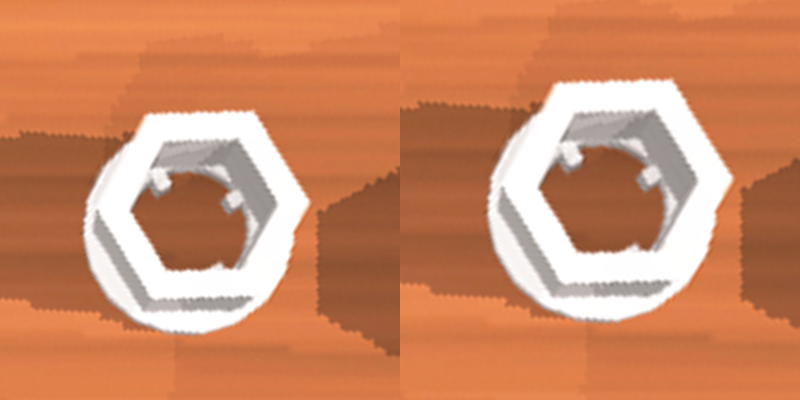

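The rectified view (4 px/mm) shows the hexagon centred at (200,205), so the nut is at about (0.628, 0.1895). A flat normal lies at +0.8°, and the lugs at (170,155) and (252,173) put the lug axes at about 31° mod 90, which makes nut x about 120.8°. I'll grasp with the jaws along 0.8°, clear of the black nut.

```bash
python3 -m handwheel '[{"claw":1,"dp":[0,0,-2],"rot":[0,0,-7]},{"claw":1,"dp":[0,0,-4],"rot":[0,0,-14]},{"claw":1,"dp":[0,0,-6],"rot":[0,0,-21]},{"claw":1,"dp":[0,0,-8],"rot":[0,0,-28]},{"claw":1,"dp":[0,0,-10],"rot":[0,0,-35]},{"claw":1,"dp":[0,0,-10],"rot":[0,0,-42]},{"claw":1,"dp":[0,0,-10],"rot":[0,0,-49]},{"claw":1,"dp":[0,0,-10],"rot":[0,0,-56]},{"claw":1,"dp":[0,0,-10],"rot":[0,0,-59.6]},{"claw":1,"dp":[0,0,-10],"rot":[0,0,-59.6]},{"claw":1,"dp":[0,0,-10],"rot":[0,0,-59.6]}]' 20
```

```text
time: 2.92
eef_pos: [0.6275, 0.1933, 0.0658]
ee_rot: [0.0, 0.701, 0.713, 0.0]
force: [0.1, -0.3, -1.3]
width: 0.0932
finger_force: 0.0
```

```bash
python3 -m handwheel '[{"claw":1,"dp":[0.05,-0.38,-2],"rot":[0,0,0]},{"claw":1,"dp":[0.05,-0.38,-3.5],"rot":[0,0,0]},{"claw":1,"dp":[0.05,-0.38,-4.2],"rot":[0,0,0]},{"claw":1,"dp":[0.05,-0.38,-4.2],"rot":[0,0,0]},{"claw":-1,"dp":[0.05,-0.38,-4.2],"rot":[0,0,0]},{"claw":-1,"dp":[0.05,-0.38,-4.2],"rot":[0,0,0]},{"claw":-1,"dp":[0.05,-0.38,-4.2],"rot":[0,0,0]},{"claw":-1,"dp":[0.05,-0.38,-4.2],"rot":[0,0,0]},{"claw":-1,"dp":[0.05,-0.38,-4.2],"rot":[0,0,0]},{"claw":-1,"dp":[0.05,-0.38,-4.2],"rot":[0,0,0]},{"claw":-1,"dp":[0.05,-0.38,-4.2],"rot":[0,0,0]},{"claw":-1,"dp":[0.05,-0.38,-4.2],"rot":[0,0,0]}]' 30
```

```text
time: 3.92
eef_pos: [0.6285, 0.1884, 0.0233]
ee_rot: [0.0, 0.702, 0.712, 0.0]
force: [-0.1, 0.7, 0.9]
width: 0.0459
finger_force: 30.0
```

Grasped (45.9 mm). I'll lift it and stop beside the stud on the +x side, so the wrist camera can see the stud.

```bash
python3 -m handwheel '[{"claw":-1,"dp":[0,0,4],"rot":[0,0,0]},{"claw":-1,"dp":[0,0,8],"rot":[0,0,0]},{"claw":-1,"dp":[-0.5,-3,10.5],"rot":[0,0,0]},{"claw":-1,"dp":[-1,-7,11.5],"rot":[0,0,0]},{"claw":-1,"dp":[-1.5,-11,12.5],"rot":[0,0,0]},{"claw":-1,"dp":[-2,-15,13.5],"rot":[0,0,0]},{"claw":-1,"dp":[-2.5,-19,14.5],"rot":[0,0,0]},{"claw":-1,"dp":[-3,-23,14.7],"rot":[0,0,0]},{"claw":-1,"dp":[-3.5,-27,14.7],"rot":[0,0,0]},{"claw":-1,"dp":[-4,-31,14.7],"rot":[0,0,0]},{"claw":-1,"dp":[-4.3,-35,14.7],"rot":[0,0,0]},{"claw":-1,"dp":[-4.3,-36.6,14.7],"rot":[0,0,0]}]'
python3 -m handwheel '[{"claw":-1,"dp":[0,0,0],"rot":[0,0,0]},{"claw":-1,"dp":[0,0,0],"rot":[0,0,0]},{"claw":-1,"dp":[0,0,0],"rot":[0,0,0]}]'
python3 - <<'E'
from h import *
s=ctrl.sense(); im,d=eyes.get_image("wrist"); pT=T_of("wrist",s); print(s["time"],np.round(s["eef_pos"],4))
a=[]
c=np.array([.485,-.178])
for z in (.045,.080):
    n=400; v,u=np.mgrid[0:n,0:n]; X=np.stack([c[0]+(200-v)*.0002,c[1]+(200-u)*.0002,np.full((n,n),z)],-1)
    q=proj(pT,X).astype(np.float32).reshape(n,n,2)
    a.append(cv2.remap(im,q[:,:,0].copy(),q[:,:,1].copy(),cv2.INTER_CUBIC))
cv2.imwrite("pics/rect2.png",np.hstack(a)[:,:,::-1])
P=cloud(pT,d,np.stack(np.meshgrid(np.arange(0,640),np.arange(0,480)),-1).reshape(-1,2))
P=P[(np.linalg.norm(P[:,:2]-c,axis=1)<.03)]
for lo,hi in((.068,.074),(.074,.077),(.077,.09),(.05,.055),(.055,.068)):
    t=P[(P[:,2]>lo)&(P[:,2]<hi)]
    if len(t)>5: print(lo,len(t),np.round(t.mean(0),4),np.round(t.min(0),4),np.round(t.max(0),4))
t=P[P[:,2]>.055]
from scipy.optimize import least_squares
rad=lambda z: np.where(z<.068,.0105,.0105-(z-.068)/.012*.0065)
f=lambda q: (np.hypot(t[:,0]-q[0],t[:,1]-q[1])-rad(np.minimum(t[:,2],.08)))*1000
r=least_squares(f,c,loss="soft_l1"); print("fit",r.x,r.cost/len(t))
E
```

```text
time: 4.92
eef_pos: [0.5843, -0.1817, 0.1698]
ee_rot: [0.0, 0.703, 0.711, -0.001]
force: [-0.1, 0.6, -4.0]
width: 0.0457
finger_force: 30.0
time: 5.17
eef_pos: [0.5854, -0.177, 0.1698]
ee_rot: [-0.0, 0.702, 0.712, -0.0]
force: [0.1, 0.7, -3.4]
width: 0.0458
finger_force: 30.0
5.1667 [ 0.5854 -0.177   0.1698]
0.068 268 [ 0.4882 -0.1776  0.0708] [ 0.4756 -0.1898  0.068 ] [ 0.495  -0.1701  0.074 ]
0.074 105 [ 0.4872 -0.1784  0.0755] [ 0.4786 -0.1867  0.074 ] [ 0.4928 -0.1735  0.0769]
0.077 144 [ 0.4857 -0.1801  0.0788] [ 0.4801 -0.185   0.0771] [ 0.4902 -0.175   0.081 ]
0.05 279 [ 0.4904 -0.1769  0.0523] [ 0.4706 -0.1933  0.05  ] [ 0.4999 -0.1661  0.055 ]
0.055 338 [ 0.4899 -0.1764  0.0614] [ 0.4704 -0.1943  0.055 ] [ 0.4997 -0.1662  0.068 ]
fit [ 0.50443096 -0.17248339] 3.838401350168907
```

View pics/rect2.png

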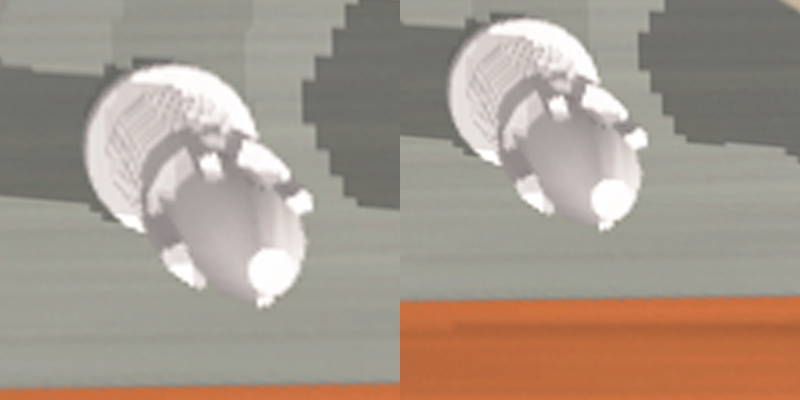

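The nose top is at right-panel px (211,200), giving a stud axis of about (0.485, −0.180), consistent with the plate fit. I'll move above it and turn +32° so the nut lands mid-ledge.

```bash
python3 -m handwheel '[{"claw":-1,"dp":[-4,-0.4,0],"rot":[0,0,7]},{"claw":-1,"dp":[-8,-0.4,0],"rot":[0,0,14]},{"claw":-1,"dp":[-9.97,-0.37,0],"rot":[0,0,21]},{"claw":-1,"dp":[-9.97,-0.37,-2],"rot":[0,0,28]},{"claw":-1,"dp":[-9.97,-0.37,-4],"rot":[0,0,32]},{"claw":-1,"dp":[-9.97,-0.37,-5.9],"rot":[0,0,32]},{"claw":-1,"dp":[-9.97,-0.37,-5.9],"rot":[0,0,32]},{"claw":-1,"dp":[-9.97,-0.37,-5.9],"rot":[0,0,32]},{"claw":-1,"dp":[-9.97,-0.37,-5.9],"rot":[0,0,32]},{"claw":-1,"dp":[-9.97,-0.37,-5.9],"rot":[0,0,32]}]'
python3 - <<'E'
from h import *
s=ctrl.sense()
a=[]
for c,w in (("scene",45),("top",45)):
    im,d=eyes.get_image(c); pT=T_of(c); u,v=np.int32(proj(pT,[[.485,-.18,.1]])[0])
    a.append(cv2.resize(im[v-w:v+w,u-w:u+w],(400,400),interpolation=cv2.INTER_CUBIC))
cv2.imwrite("pics/over.png",np.hstack(a)[:,:,::-1])
E
```

```text
time: 6.05
eef_pos: [0.4865, -0.1812, 0.1127]
ee_rot: [0.001, 0.479, 0.878, 0.0]
force: [0.3, 1.0, -3.8]
width: 0.0459
finger_force: 30.0
```

View pics/over.png

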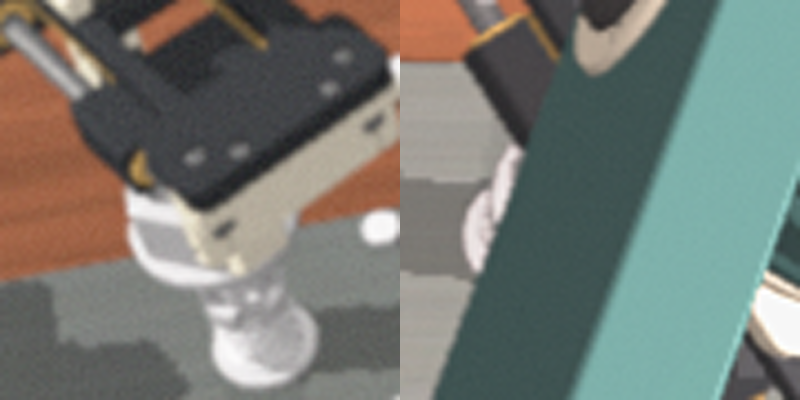

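The scene view shows the nut held level just above the stud's nose and in line with it; the arm hides it from the top camera. Lowering over the nose.

```bash
python3 -m handwheel '[{"claw":-1,"dp":[0,0,-0.8],"rot":[0,0,0]},{"claw":-1,"dp":[0,0,-1.6],"rot":[0,0,0]},{"claw":-1,"dp":[0,0,-2.2],"rot":[0,0,0]},{"claw":-1,"dp":[0,0,-2.2],"rot":[0,0,0]},{"claw":-1,"dp":[0,0,-2.2],"rot":[0,0,0]},{"claw":-1,"dp":[0,0,-2.2],"rot":[0,0,0]}]'
```

```text
time: 6.65
eef_pos: [0.4858, -0.1813, 0.0892]
ee_rot: [-0.0, 0.479, 0.878, -0.0]
force: [0.8, 0.8, -4.3]
width: 0.0459
finger_force: 30.0
```

```bash
python3 -m handwheel '[{"claw":-1,"dp":[0,0,-0.4],"rot":[0,0,0]},{"claw":-1,"dp":[0,0,-0.8],"rot":[0,0,0]},{"claw":-1,"dp":[0,0,-1.1],"rot":[0,0,0]},{"claw":-1,"dp":[0,0,-1.2],"rot":[0,0,0]},{"claw":-1,"dp":[0,0,-1.25],"rot":[0,0,0]},{"claw":-1,"dp":[0,0,-1.25],"rot":[0,0,0]}]'
```

```text
time: 7.15
eef_pos: [0.4857, -0.1813, 0.0766]
ee_rot: [-0.0, 0.479, 0.878, -0.0]
force: [0.0, 0.4, -3.4]
width: 0.046
finger_force: 30.0
```

No side force, and the nut is seated at ledge height. Loosening to 49 mm and turning anticlockwise.

```bash
python3 -m handwheel '[{"claw":0.05,"dp":[0,0,0],"rot":[0,0,0]},{"claw":0.05,"dp":[0,0,0],"rot":[0,0,0]},{"claw":0.05,"dp":[0,0,0],"rot":[0,0,0]},{"claw":0.05,"dp":[0,0,0],"rot":[0,0,5]},{"claw":0.05,"dp":[0,0,0],"rot":[0,0,10]},{"claw":0.05,"dp":[0,0,0],"rot":[0,0,15]},{"claw":0.05,"dp":[0,0,0],"rot":[0,0,18]},{"claw":0.05,"dp":[0,0,0],"rot":[0,0,21]},{"claw":0.05,"dp":[0,0,0],"rot":[0,0,24]},{"claw":0.05,"dp":[0,0,0],"rot":[0,0,27]},{"claw":0.05,"dp":[0,0,0],"rot":[0,0,27]}]'
python3 - <<'E'
from h import *
def shot():
    im,d=eyes.get_image("scene"); pT=T_of("scene"); u,v=np.int32(proj(pT,[[.485,-.18,.06]])[0]); return cv2.resize(im[v-45:v+45,u-45:u+45],(400,400),interpolation=cv2.INTER_CUBIC)
a=[shot()]
s=ctrl.sense(); im,d=eyes.get_image("wrist"); pT=T_of("wrist",s)
u,v=np.int32(proj(pT,[[.485,-.18,.07]])[0]); print(u,v,s["force"],s["torque"],s["width"])
u=np.clip(u,80,560);v=np.clip(v,80,400)
a.append(cv2.resize(im[v-80:v+80,u-80:u+80],(400,400)))
P=cloud(pT,d,np.stack(np.meshgrid(np.arange(0,640),np.arange(0,480)),-1).reshape(-1,2))
P=P[(np.linalg.norm(P[:,:2]-[.485,-.18],axis=1)<.032)]
print(np.histogram(P[:,2],bins=np.arange(.04,.1,.004)))
cv2.imwrite("pics/turn.png",np.hstack(a)[:,:,::-1])
E
```

```text
time: 8.07
eef_pos: [0.4858, -0.1814, 0.0769]
ee_rot: [0.0, 0.259, 0.966, -0.0]
force: [-0.5, -0.1, -1.6]
width: 0.0489
finger_force: 0.4
324 299 [-0.00348941 -1.06963536 -0.20861933] [-0.15099179  0.07119363 -0.00020103] 0.048627686101237744
(array([   0,    4,   81,  621, 1437,  646,  747, 1033, 1025, 1166, 3788,
       1056,  240,  285]), array([0.04 , 0.044, 0.048, 0.052, 0.056, 0.06 , 0.064, 0.068, 0.072,
       0.076, 0.08 , 0.084, 0.088, 0.092, 0.096]))
```

View pics/turn.png

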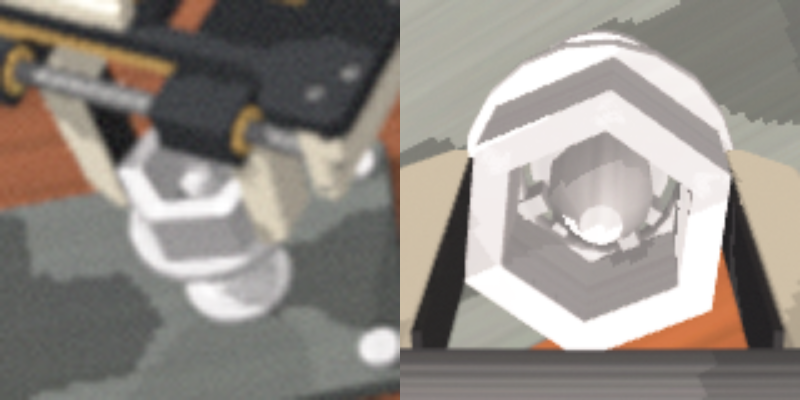

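The wrist view shows the nut level round the nose, its hexagon lagging the pads, with its top still at about 82–84 mm, so it has not dropped. Turning a little further.

```bash
cat > top.py <<'E'
from h import *
s=ctrl.sense(); im,d=eyes.get_image("wrist"); pT=T_of("wrist",s)
P=cloud(pT,d,np.stack(np.meshgrid(np.arange(0,640),np.arange(0,480)),-1).reshape(-1,2))
P=P[(np.linalg.norm(P[:,:2]-[.485,-.18],axis=1)<.03)]
print(np.histogram(P[:,2],bins=np.arange(.064,.1,.004))[0],s["torque"],s["force"])
cv2.imwrite("pics/last.png",im[:,:,::-1])
E
python3 -m handwheel '[{"claw":0.05,"dp":[0,0,0],"rot":[0,0,2]},{"claw":0.05,"dp":[0,0,0],"rot":[0,0,4]},{"claw":0.05,"dp":[0,0,0],"rot":[0,0,6]},{"claw":0.05,"dp":[0,0,0],"rot":[0,0,8]},{"claw":0.05,"dp":[0,0,0],"rot":[0,0,8]},{"claw":0.05,"dp":[0,0,0],"rot":[0,0,8]}]'; python3 top.py
```

```text
time: 8.67
eef_pos: [0.4859, -0.1813, 0.0768]
ee_rot: [0.0, 0.194, 0.981, 0.0]
force: [1.4, 0.4, 1.0]
width: 0.0489
finger_force: 0.4
[ 829 1099 2697 2578  197  185  198  220] [ 0.15111589 -0.12251989 -0.04509518] [1.43658437 0.40722807 0.99211334]
```

The nut's top fell from about 82–84 mm to about 77 mm, so it has dropped. Releasing and lifting away.

```bash
python3 -m handwheel '[{"claw":0.6,"dp":[0,0,0],"rot":[0,0,0]},{"claw":0.6,"dp":[0,0,0],"rot":[0,0,0]},{"claw":0.6,"dp":[0,0,0],"rot":[0,0,0]},{"claw":0.6,"dp":[0,0,0],"rot":[0,0,0]},{"claw":0.6,"dp":[0,0,1],"rot":[0,0,0]},{"claw":0.6,"dp":[0,0,3],"rot":[0,0,0]},{"claw":0.6,"dp":[0,0,6],"rot":[0,0,0]},{"claw":0.6,"dp":[0,0,9],"rot":[0,0,0]},{"claw":0.6,"dp":[0,0,9],"rot":[0,0,0]},{"claw":0.6,"dp":[0,0,9],"rot":[0,0,0]},{"claw":0.6,"dp":[0,0,9],"rot":[0,0,0]}]'; python3 top.py
python3 - <<'E'
from h import *
s=ctrl.sense(); im=cv2.imread("pics/last.png"); a=[cv2.resize(im[120:420,170:470],(400,400))]
im,d=eyes.get_image("scene"); pT=T_of("scene"); u,v=np.int32(proj(pT,[[.485,-.18,.06]])[0]); a.append(cv2.resize(im[v-45:v+45,u-45:u+45,::-1],(400,400)))
cv2.imwrite("pics/end.png",np.hstack(a))
E
```

```text
time: 9.63
eef_pos: [0.4856, -0.1812, 0.1667]
ee_rot: [0.0, 0.193, 0.981, -0.0]
force: [-0.7, 0.3, -0.4]
width: 0.0743
finger_force: 0.0
[ 246  368 1122 1059    9    0    0    0] [ 0.06765703 -0.02291264 -0.00717028] [-0.74864175  0.26976187 -0.39344371]
```

View pics/end.png

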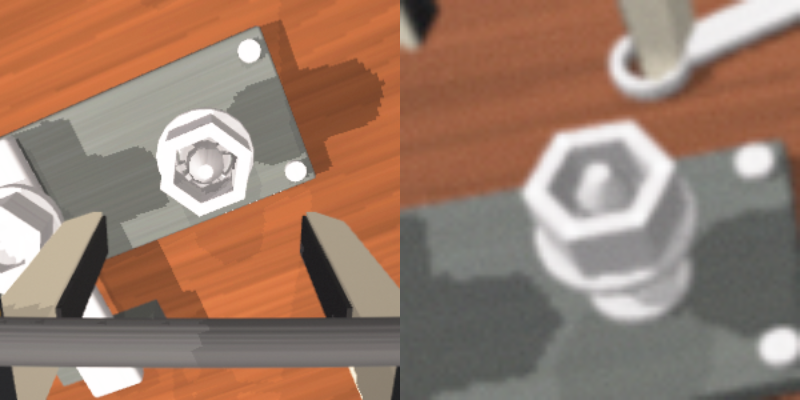

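Left panel: the nut at (205,162) is released, level and round the stud. Right panel: the nose stands just proud of the nut, with the fingers clear. Its top is at about 76–77 mm, which is fully dropped.

```bash
python3 -c "
from rig import ctrl
print(ctrl.job_done())"
```

```text
the job is handed in; nothing more can be done
None
```

The steel flange nut is dropped about 8 mm into the thread gap on the bare stud, looks level and is released; I handed the job in at about 10 s of the 42 s, with no verdict shown, and the plain nut was not touched.

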